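# Touch off three register stops on a keepsake box, then stamp its lid

### The arm

A 6-joint arm with a two-finger parallel gripper is mounted at the origin on a cart in front of the work surface, level with it; the furniture and walls round the work are solid. World frame = base frame: x ahead of the robot, y to its left, z up, the work surface at z = 0. Lengths are in m, angles in rad, forces in N, time in s.
With the tool pointing down it reaches from about 0.25 to 0.725 m from the base axis. Payload 4 kg.
Tool frame: the origin (TCP) lies midway between the tips of the shut fingers; the grasp point (between the pads) lies 19 mm behind it; z points along the fingers, y is the direction in which the jaws open and shut (so a half turn about z gives the same grasp; the last joint's range is limited). The gripper opens to 85 mm and grips with 20 to 120 N. Pads are 22 mm wide; open, the fingers measure 114 mm over their backs; the gripper's body (76 mm by 85 mm) begins 54 mm behind the grasp point. The pads swing forward as they close: fully open they stand 13 mm farther back than shut.
Start: joints at [1.175, 0.241, 0.005, 1.335, 0, 1.571], TCP at [0.193, 0.461, 0.231] pointing down, gripper open.
Joint ranges: [-2.72, 2.72], [-1.05, 1.87], [-1.09, 1.28], [-1.99, 2.15], [-1.42, 1.44], [-3.14, 3.14]. Speed limits (rad/s): [2.79, 2.79, 3.14, 3.14, 3.14, 3.14].

### API

Orientations are given as a unit quaternion [x, y, z, w].
In Python, from workcell import get_obs, camera, camera_model, job_done, masks_of gives the robot as it stands.
- The arm moves only by the tool jog_arm, never from a script. Its argument "deltas" is a list that holds one entry, the list of rows, each a list of 7 numbers: the shift along the tool's x, y, z in mm, then the turn, a rotation vector about the tool's x, y, z in degrees, then the finger opening in mm, from 0 to 85.4. A call has 1 to 5 rows; each row shifts and turns the pose as measured when the row begins, along the tool's axes as they then stand; what a row does not reach is not made up. A row lasts 1/10 s, in which the tool goes at most 50 mm and 8.59 degrees, less where a joint would pass 70% of its speed; a pose out of reach is approached as far as the arm can. A call with a gripper value outside its range is refused whole. The fingers move at their own pace and stop on an object; the grip force is fixed at half the most. Time passes only in rows, so rows that do not move let the fingers close. It gives the time, the measured TCP pose, the force and the opening at its end, in the units of the state.
- get_obs(): the state, without advancing time (a new reading comes with each control period).
- camera(name): name is "scene" or "top" or "wrist"; returns the picture (384x512x3 uint8, red, green, blue); there is no depth.
- camera_model(name): a dict with "fovy" (degrees; the focal length in pixels is half the picture's height over the tangent of half this angle, whatever the lens; pixels are square), "cx", "cy" (the principal point, pixels), "pose" (4x4, takes a point from camera to world coordinates); the wrist camera has in their place "T_tool_cam" (4x4, takes a point from camera to tool coordinates, whose origin is the TCP and whose axes are the flange's). Camera axes: x right, y down, z forward; pixel columns grow to the right and rows downward; lengths in m; the calibration is good to about 2 mm. A picture is of the moment at which its call begins: read the wrist's pose just before it. camera_model takes no time and is no camera call.
- job_done(): hands the job in, once; it reports no verdict.
Trained networks look in the newest picture that a camera, given by its name, has taken for a name from the list of things; names that differ only in an ending like _2 or _b are one class to them, and where a whole thing is asked for, a point or a joint stands for the part that bears it (a point fixed in the world has none). Each returns a list of dicts, best first, with "conf" (0 to 1); they miss things now and then, are a little off and sometimes report something else, mostly with a low value. They report only what shows in the picture. A call takes as long as a camera call.
- masks_of(target, camera): "pixels" (384x512 bool, what is visible of it) and "at" ([column, row] in pixels, amid what is visible of it).
The state is a dict: "clock": time; "joint_pos": joint angles; "joint_vel": joint speeds; "tau": joint torques, N m; "eef_pos": TCP position; "tool_rot": TCP orientation; "ft_force": force on the tool from outside, world axes, zero at the start; "ft_torque": the same for the moment, N m; "grip_width": finger opening in m.
Only numpy, scipy, OpenCV 4.12 (cv2) and the standard library are available. Lean on these libraries where they do the work, as an engineer would, in place of code of your own. Each camera call takes 0.05 s, during which the arm holds its last target. There are 200 camera calls.

### The job

The keepsake box lies lined up under the die of the hand stamping press. Before the stamping, fix its place with the press's three register stops: slide the front left stop up until you feel its nose touch the box, then the front right one, then the one at the left side, each gently, without shifting the box, and leave all three touching it. Then push the lever right down so that the die presses firmly on the lid, let it come back up, and leave the things beside the press alone.

Things in the scene. Friction and masses are not known exactly. Their poses are not given: they have to be found in the camera images.
- press: Grey hand stamping press, fixed: bed 250 x 250 x 16 mm with a front tongue and a left arm for the stops' rails, 3 mm rubber pad, column behind, head over the box (46 mm wide, underside 176 and top 232 mm above the table, front end at x = -66 mm; ram at x = -46). Origin on the table under the pad's middle; x away from the robot's side toward the column, y left, z up.
- keepsake_box: Closed walnut box with a cameo, 0.9 kg, loose on the press's pad. Origin: centre of underside; x to its back, y to its left. Front wall at x = -58 mm, left wall at y = +82.5 mm; lid (56 to 66 mm high) overhangs 2 mm. The stops meet the walls 25 mm above its underside. A touch of 2 to 5 N is plenty; it slips at about 10 N. Turned up to 0.05 rad from the press.
- box_corner (a point): The lower front right corner of the keepsake box (x = -58, y = -82.5, z = 0 mm in the box's frame).
- stop_left: Front left register stop: aluminium block with an upright thumb post (18 mm diameter, 60 to 94 mm above the table) and a white-tipped nose screw. Origin on the post's axis, 44 mm above the table; x = its way to the box. Nose tip 60 to 78 mm ahead at the same height: each screw stands out differently, not measured. Slides with 2 N of drag, stays where left; touches give about 0.15 mm per N.
- stop_right: Front right register stop: aluminium block with an upright thumb post (18 mm diameter, 60 to 94 mm above the table) and a white-tipped nose screw. Origin on the post's axis, 44 mm above the table; x = its way to the box. Nose tip 60 to 78 mm ahead at the same height: each screw stands out differently, not measured. Slides with 2 N of drag, stays where left; touches give about 0.15 mm per N.
- stop_side: Left side register stop: aluminium block with an upright thumb post (18 mm diameter, 60 to 94 mm above the table) and a white-tipped nose screw. Origin on the post's axis, 44 mm above the table; x = its way to the box. Nose tip 60 to 78 mm ahead at the same height: each screw stands out differently, not measured. Slides with 2 N of drag, stays where left; touches give about 0.15 mm per N.
- die: Brass die 13 x 36 mm on a spring plate (5 N per mm) under the ram; origin: centre of its underside, about 22 mm above the lid at rest; comes down 50 mm per radian of the lever.
- lever (a joint): Lever at the right of the press's head: 0 = up at rest (springs back), grows as it is pushed down (rad); the die meets the lid at about 0.44, and at the end of travel, 0.56, it presses with some 29 N (15 N prints cleanly). Pivot along the press's x axis, 206 mm above the table; arm 140 mm long, pointing right, 0.30 rad above level at rest.
- lever_grip (a point): Top of the round wooden handle bar at the lever's end (22 mm diameter, 100 mm long, along the press's x axis; it reaches 50 mm either way of this point). Push straight down about 75 mm: the return spring takes 2 to 4 N, and with the die on the lid it rises to some 15 N at the end of travel.
- bell: Bystander, to be left alone: brass counter bell on the table to the right of the press; origin at the centre of its underside.
- soap_green: Bystander, to be left alone: wrapped soap bar with the green label on the table to the right of the press; origin at the centre of its underside.
- soap_cream: Bystander, to be left alone: plain cream soap bar on the table to the right of the press; origin at the centre of its underside.
- dish: Bystander, to be left alone: small glass dish on the table to the right of the press; origin at the centre of its underside.

How it is judged:
By the outcome, as a careful person would: the job done as asked, in the order asked, and still so for the second after the job is handed in, with the robot touching nothing.
It also fails if it takes over 72 s, if anything falls off the work surface, if the arm or the gripper's body presses on something with over 40 N, if the wrist force passes 120 N, or if a joint passes its speed limit or range.

## Working session

There is one attempt and no reset: what is moved stays moved. The work goes in short steps, Python scripts to look and compute and a tool call to move; the robot and the scene stay as the last step left them, time stands still between calls to the robot, and variables do not carry over. Pictures are saved under pics/ and viewed, about 8 in all and at most 12, crops included, and the job is handed in when it is done.

Besides the shell and the picture viewer there is one more tool, called after "Emit:" as a command line: name --argument value ..., lists and objects as JSON in quotes. jog_arm: Moves the arm, as the interface text tells. Its arguments: {"type":"object","properties":{"deltas":{"type":"array"}},"required":["deltas"]}

```bash
mkdir -p pics; cat > h.py <<'E'
import numpy as np, cv2
from workcell import *
from scipy.spatial.transform import Rotation as R
def save(n,f,crop=None,s=1):
    im=camera(n)[:,:,::-1]
    if crop: im=im[crop[1]:crop[3],crop[0]:crop[2]]
    if s!=1: im=cv2.resize(im,None,fx=s,fy=s,interpolation=cv2.INTER_CUBIC)
    cv2.imwrite('pics/'+f,im)
def K(m): return 192/np.tan(np.radians(m['fovy'])/2)
def ray(name,uv):
    m=camera_model(name); f=K(m)
    d=np.array([(uv[0]-m['cx'])/f,(uv[1]-m['cy'])/f,1.])
    if name=='wrist':
        o=get_obs(); T=np.eye(4);T[:3,:3]=R.from_quat(o['tool_rot']).as_matrix();T[:3,3]=o['eef_pos'];P=T@m['T_tool_cam']
    else: P=np.array(m['pose'])
    return P[:3,3],P[:3,:3]@d
def atz(name,uv,z):
    o,d=ray(name,uv); return o+d*(z-o[2])/d[2]
def proj(name,p):
    m=camera_model(name);f=K(m)
    if name=='wrist':
        o=get_obs(); T=np.eye(4);T[:3,:3]=R.from_quat(o['tool_rot']).as_matrix();T[:3,3]=o['eef_pos'];P=T@m['T_tool_cam']
    else: P=np.array(m['pose'])
    q=np.linalg.inv(P)@np.r_[p,1]; return np.array([m['cx']+f*q[0]/q[2],m['cy']+f*q[1]/q[2]])
E
python3 - <<'E'
from h import *
np.set_printoptions(precision=4,suppress=True)
a=camera('scene');b=camera('top')
cv2.imwrite('pics/a.png',cv2.resize(a[:,:,::-1],(800,600)));cv2.imwrite('pics/b.png',cv2.resize(b[:,:,::-1],(800,600)))
for c in('scene','top'):
    m=camera_model(c);print(c,m)
    for t in ['press','keepsake_box','stop_left','stop_right','stop_side','die','lever','lever_grip','bell','soap_green','soap_cream','dish']:
        for r in masks_of(t,c)[:3]:
            ys,xs=np.nonzero(r['pixels']);print(t,round(r['conf'],2),np.round(r['at'],1),xs.min(),xs.max(),ys.min(),ys.max())
print(get_obs())
E
```

```text
scene {'fovy': 51.31488175425883, 'cx': 252.9037523458396, 'cy': 192.89463885308155, 'pose': array([[ 0.7673, -0.4791,  0.4264, -0.0597],
       [-0.6413, -0.564 ,  0.5203, -0.7202],
       [-0.0088, -0.6726, -0.7399,  1.2043],
       [ 0.    ,  0.    ,  0.    ,  1.    ]])}
press 0.69 [242.  177.6] 197 292 130 226
keepsake_box 0.94 [247.9 184.9] 221 270 163 204
keepsake_box 0.69 [312.6 296.1] 302 327 288 312
stop_left 0.44 [206.9 196.6] 199 217 189 206
stop_right 0.47 [224.3 211.6] 216 234 204 219
stop_right 0.17 [292.9 252.6] 288 305 242 262
lever 0.65 [269.8 165. ] 248 289 153 178
lever_grip 0.64 [270.6 162.9] 249 288 153 177
bell 0.64 [311.9 297.9] 302 327 288 312
soap_green 0.62 [275.6 267.9] 265 288 257 273
soap_green 0.61 [270.9 165.6] 247 288 152 178
soap_cream 0.55 [291.4 254.1] 288 304 242 262
top {'fovy': 54.69935947685056, 'cx': 252.68963902894527, 'cy': 194.05162973970343, 'pose': array([[-0.0163, -0.9881,  0.1529,  0.3983],
       [-0.9995,  0.0201,  0.0237, -0.0287],
       [-0.0265, -0.1524, -0.988 ,  1.1363],
       [ 0.    ,  0.    ,  0.    ,  1.    ]])}
press 0.97 [
[... 280 characters left out ...]
4 332 212 241
lever_grip 0.56 [251.2 157.5] 201 260 136 181
bell 0.77 [375.6 221.4] 363 391 210 236
soap_green 0.76 [316.6 226.2] 305 332 212 240
soap_cream 0.97 [319.2 197.8] 304 334 183 210
dish 0.89 [359.9 188.3] 342 371 176 205
{'clock': 1.3, 'joint_pos': array([ 1.175 ,  0.2406,  0.005 ,  1.3352, -0.    ,  1.5708]), 'joint_vel': array([-0.0009,  0.    ,  0.0006,  0.0005,  0.0007, -0.0006]), 'tau': array([ -0.002 , -37.2217,  25.2688,   0.0015,  -0.0003,  -0.    ]), 'eef_pos': array([0.1928, 0.4614, 0.2313]), 'tool_rot': array([0.1966, 0.9805, 0.    , 0.    ]), 'ft_force': array([0.3533, 0.606 , 0.3476]), 'ft_torque': array([ 0.0433, -0.0264,  0.0114]), 'grip_width': 0.08548333252154619}
```

```bash
python3 - <<'E'
import cv2
b=cv2.imread('pics/b.png')
camb=cv2.resize(b,(512,384),interpolation=cv2.INTER_AREA)
from h import *
im=camera('top')[:,:,::-1][105:255,120:280]
cv2.imwrite('pics/c.png',cv2.resize(im,(640,600),interpolation=cv2.INTER_CUBIC))
for n,uv,z in [('left',(187.1,231.3),.06),('right',(221.4,232.6),.06),('side',(140.6,188.9),.06),('grip',(251,157.5),.26)]:
    print(n,atz('top',uv,z))
E
```

```text
left [0.45928212 0.1894055  0.06      ]
right [0.45376567 0.08958364 0.06      ]
side [0.58704656 0.32930942 0.06      ]
grip [ 0.62368791 -0.00500603  0.26      ]
```

View pics/c.png

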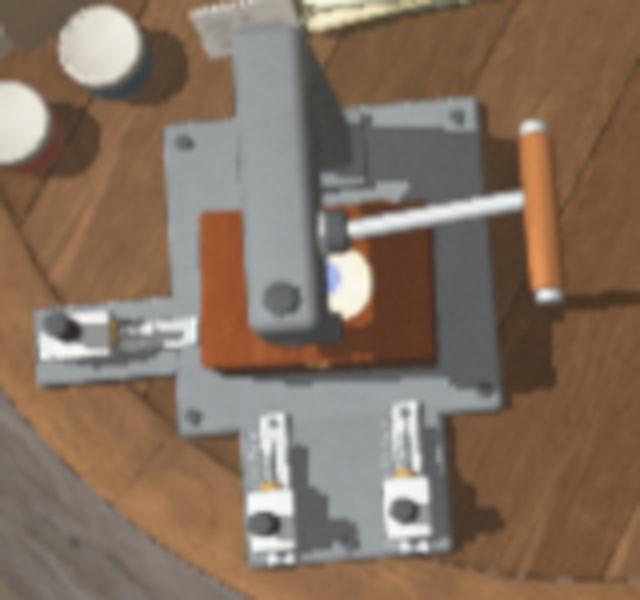

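View pics/a.png

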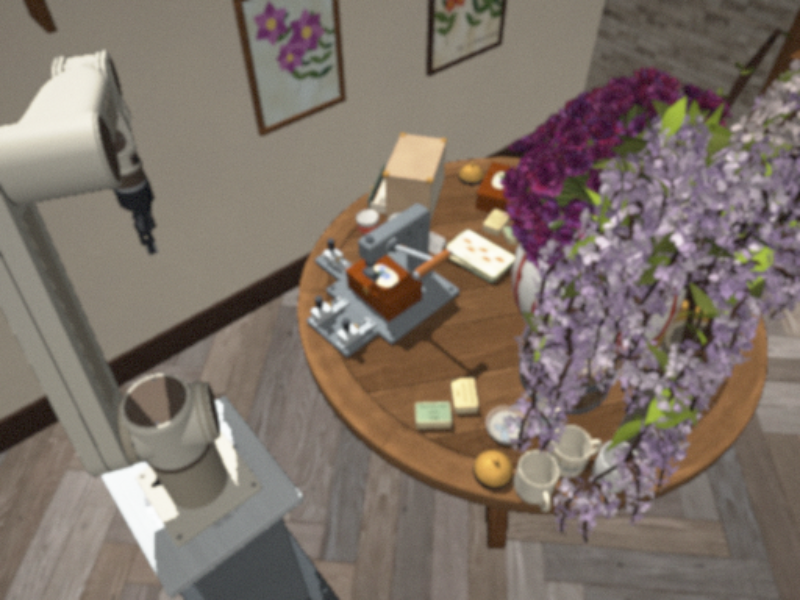

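```bash
python3 - <<'E'
from h import *
np.set_printoptions(precision=4,suppress=True)
g=lambda u,v,z: atz('top',(120+(u+.5)/4-.5,105+(v+.5)/4-.5),z)
for n,u,v in [('L',265,523),('R',404,510),('S',62,325)]: print(n,g(u,v,.094))
a,b=g(532,126,.247),g(549,296,.247);print('bar',a,b,(a+b)/2,np.arctan2(*(a-b)[1::-1]),np.linalg.norm(a-b))
s=[g(*p,.016) for p in [(184,143),(458,117),(486,388),(194,417)]]
c=[g(*p,.016) for p in [(166,127),(474,98),(500,406),(182,435)]]
for q in(s,c):
  print('bed',sum(q)/4,np.arctan2(*((q[0]+q[1]-q[2]-q[3])[1::-1])),np.arctan2(*((q[0]+q[3]-q[1]-q[2])[1::-1]))-np.pi/2)
bx=[g(*p,.066) for p in [(201,370),(435,362),(435,205)]];print('lid',*bx)
print('tips',g(273,418,.044),g(405,405,.044),g(194,331,.044))
E
```

```text
L [0.446  0.1858 0.094 ]
R [0.4534 0.088  0.094 ]
S [0.5902 0.3341 0.094 ]
bar [ 0.6815 -0.0095  0.247 ] [ 0.5738 -0.0182  0.247 ] [ 0.6276 -0.0139  0.247 ] 0.07985375781488284 0.10809260342013517
bed [0.648  0.1534 0.016 ] 0.07276203568977134 0.07668460389825027
bed [0.6482 0.1535 0.016 ] 0.07124440109682663 0.07219427657848887
lid [0.5597 0.24   0.066 ] [0.5622 0.0681 0.066 ] [0.6801 0.0674 0.066 ]
tips [0.5259 0.191  0.044 ] [0.5337 0.0926 0.044 ] [0.5928 0.2514 0.044 ]
```

```bash
cat > plan.py <<'E'
import sys; from h import *
# plan.py x y z xyaw_deg grip [n]: rows to go there, tool straight down
x,y,z,yaw,g=map(float,sys.argv[1:6])
o=get_obs(); p=o['eef_pos'].copy(); r=R.from_quat(o['tool_rot'])
X=r.as_matrix()[:,0]; print('now',np.round(p*1e3,1),'xyaw',round(np.degrees(np.arctan2(X[1],X[0])),2),'F',np.round(o['ft_force'],2),'t',o['clock'],o['grip_width'])
c,s=np.cos(np.radians(yaw)),np.sin(np.radians(yaw))
tr=R.from_matrix(np.array([[c,s,0],[s,-c,0],[0,0,-1]]))
w=(r.inv()*tr).as_rotvec(); d=np.array([x,y,z])-p
n=max(int(np.ceil(np.linalg.norm(d)/.048)),int(np.ceil(np.degrees(np.linalg.norm(w))/8.3)),1)
if len(sys.argv)>6:n=int(sys.argv[6])
for i in range(n):
    ri=r*R.from_rotvec(w*i/n); l=ri.inv().apply(d/n)*1e3
    print([round(v,1) for v in l]+[round(v,1) for v in np.degrees(w/n)]+[g])
E
python3 plan.py .412 .1835 .231 184.2 0
```

```text
now [192.7 461.3 231.3] xyaw 157.33 F [-0.17 -0.21 -0.61] t 1.35 0.08559236866945087
[np.float64(-38.7), np.float64(-21.5), np.float64(0.0), np.float64(-0.0), np.float64(-0.0), np.float64(-3.4), 0.0]
[np.float64(-37.4), np.float64(-23.7), np.float64(0.0), np.float64(-0.0), np.float64(-0.0), np.float64(-3.4), 0.0]
[np.float64(-35.9), np.float64(-25.9), np.float64(0.0), np.float64(-0.0), np.float64(-0.0), np.float64(-3.4), 0.0]
[np.float64(-34.3), np.float64(-27.9), np.float64(0.0), np.float64(-0.0), np.float64(-0.0), np.float64(-3.4), 0.0]
[np.float64(-32.6), np.float64(-29.9), np.float64(0.0), np.float64(-0.0), np.float64(-0.0), np.float64(-3.4), 0.0]
[np.float64(-30.8), np.float64(-31.7), np.float64(0.0), np.float64(-0.0), np.float64(-0.0), np.float64(-3.4), 0.0]
[np.float64(-28.9), np.float64(-33.5), np.float64(0.0), np.float64(-0.0), np.float64(-0.0), np.float64(-3.4), 0.0]
[np.float64(-26.9), np.float64(-35.1), np.float64(0.0), np.float64(-0.0), np.float64(-0.0), np.float64(-3.4), 0.0]
```

Emit:
jog_arm --deltas '[[[-38.7,-21.5,0,0,0,-3.4,0],[-37.4,-23.7,0,0,0,-3.4,0],[-35.9,-25.9,0,0,0,-3.4,0],[-34.3,-27.9,0,0,0,-3.4,0],[-32.6,-29.9,0,0,0,-3.4,0]]]'

```text
clock: 1.85
eef_pos: [0.3328, 0.2887, 0.2308]
tool_rot: [0.037, 0.999, 0.002, 0.0]
ft_force: [1.2, 1.0, 0.7]
grip_width: 0.0126
```

Emit:
jog_arm --deltas '[[[-30.8,-31.7,0,0,0,-3.4,0],[-28.9,-33.5,0,0,0,-3.4,0],[-26.9,-35.1,0,0,0,-3.4,0],[0,0,0,0,0,0,0]]]'

```text
clock: 2.25
eef_pos: [0.424, 0.1791, 0.2314]
tool_rot: [-0.053, 0.999, 0.002, 0.003]
ft_force: [-0.0, 1.2, 1.0]
grip_width: 0.0003
```

```bash
sed -i 's/print(\[round(v,1) for v in l\]/print([float(round(v,1)) for v in l]/; s/+\[round(v,1) for v in np.deg/+[float(round(v,1)) for v in np.deg/' plan.py; python3 plan.py .412 .1835 .15 184.2 0; python3 - <<'E'
from h import *
save('wrist','d.png',s=1.5)
for t in ['stop_left','stop_right','keepsake_box']:
    for r in masks_of(t,'wrist')[:2]: print(t,r['conf'],r['at'])
E
```

```text
now [424.  179.1 231.4] xyaw -173.93 F [-0.01  1.19  0.96] t 2.25 0.0003410567537448237
[5.9, 2.7, 40.7, 0.1, 0.1, 0.9, 0.0]
[5.9, 2.7, 40.7, 0.1, 0.1, 0.9, 0.0]
stop_left 0.95 [262.3, 196.8]
stop_right 0.95 [179.0, 199.5]
stop_right 0.29 [367.2, 287.9]
keepsake_box 0.67 [191.2, 274.6]
```

View pics/d.png

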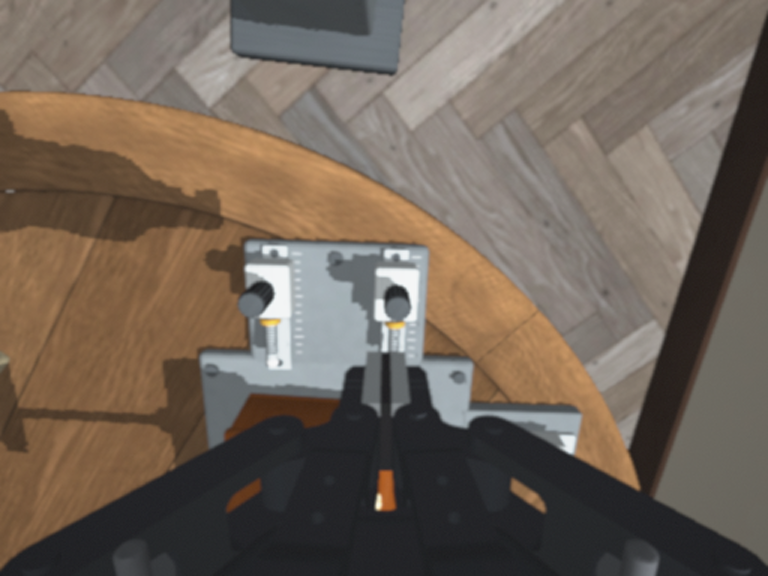

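```bash
python3 - <<'E'
from h import *
for u,v in [(398,303),(253,302)]: print(atz('wrist',((u+.5)/1.5-.5,(v+.5)/1.5-.5),.094))
print(atz('wrist',(396/1.5,324/1.5),.048),atz('wrist',(271/1.5,322/1.5),.048))
E
python3 plan.py .413 .1845 .12 184.2 0
```

```text
[0.43906699 0.19512632 0.094     ]
[0.44925811 0.09743262 0.094     ]
[0.47205994 0.19920139 0.048     ] [0.48143596 0.0996029  0.048     ]
now [420.6 183.2 231.3] xyaw -173.54 F [-0.58  0.41  0.45] t 2.45 7.582699174251036e-05
[2.6, 0.5, 37.1, 0.1, 0.1, 0.8, 0.0]
[2.5, 0.6, 37.1, 0.1, 0.1, 0.8, 0.0]
[2.5, 0.6, 37.1, 0.1, 0.1, 0.8, 0.0]
```

Emit:
jog_arm --deltas '[[[4,0,40,0,0,-0.7,0],[3,-2,40,0,0,-0.7,0],[1,-1,40,0,0,-0.7,0],[0,0,25,0,0,0,0],[0,0,0,0,0,0,0]]]'

```text
clock: 2.95
eef_pos: [0.411, 0.1883, 0.0846]
tool_rot: [-0.083, 0.997, 0.004, 0.005]
ft_force: [-0.1, -0.3, -0.3]
grip_width: 0.0001
```

```bash
python3 plan.py .413 .186 .07 184.2 0;  python3 - <<'E'
from h import *
save('wrist','e.png',s=1.5)
E
```

```text
now [411.  188.3  84.6] xyaw -170.53 F [-0.08 -0.33 -0.26] t 2.95 7.091494415302024e-05
[-1.4, -2.7, 14.6, 0.5, 0.6, 5.3, 0.0]
```

View pics/e.png

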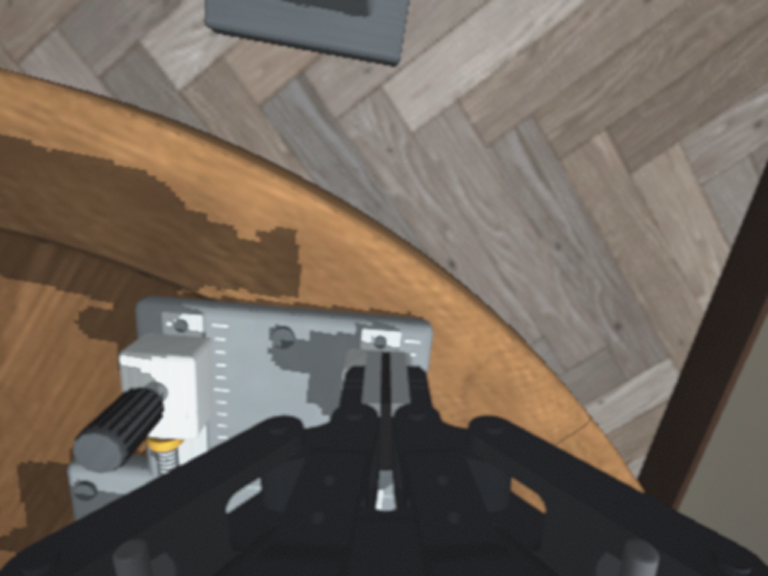

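Emit:
jog_arm --deltas '[[[-1,-1,7,0.2,0.3,2.6,0],[0,-1,6,0.2,0.3,2.6,0],[0,0,2,0,0,0,0],[0,0,0,0,0,0,0]]]'

```text
clock: 3.4
eef_pos: [0.416, 0.1924, 0.0772]
tool_rot: [-0.04, 0.999, 0.003, 0.005]
ft_force: [-0.3, 0.0, -0.7]
grip_width: -0.0
```

Emit:
jog_arm --deltas '[[[-2,0,0,0,0,0,0],[-2,0,0,0,0,0,0],[-2,0,0,0,0,0,0],[0,0,0,0,0,0,0]]]'

```text
clock: 3.8
eef_pos: [0.4243, 0.1944, 0.0804]
tool_rot: [-0.041, 0.999, 0.004, 0.008]
ft_force: [-0.1, 0.7, -0.2]
grip_width: -0.0
```

```bash
python3 plan.py .413 .186 .07 184.2 0
```

```text
now [424.3 194.4  80.4] xyaw -175.31 F [-0.08  0.74 -0.23] t 3.8 -1.3230257624116093e-05
[12.2, -7.6, 10.2, 0.4, 0.9, 0.5, 0.0]
```

Emit:
jog_arm --deltas '[[[0,0,0,0,0,0,0],[0,0,0,0,0,0,0],[0,0,0,0,0,0,0]]]'

```text
clock: 4.1
eef_pos: [0.4243, 0.1942, 0.0804]
tool_rot: [-0.041, 0.999, 0.004, 0.008]
ft_force: [-0.3, -0.7, -0.2]
grip_width: 0.0
```

```bash
python3 plan.py .413 .186 .07 184.2 0
```

```text
now [424.3 194.2  80.4] xyaw -175.34 F [-0.35 -0.7  -0.22] t 4.1 1.545402993454242e-05
[12.1, -7.3, 10.1, 0.4, 0.9, 0.5, 0.0]
```

Emit:
jog_arm --deltas '[[[6,-5,10,0.4,0.9,0.5,0],[0,0,0,0,0,0,0],[0,0,0,0,0,0,0]]]'

```text
clock: 4.4
eef_pos: [0.4179, 0.188, 0.069]
tool_rot: [-0.036, 0.999, -0.0, -0.001]
ft_force: [0.0, -0.4, -0.1]
grip_width: -0.0002
```

```bash
python3 plan.py .415 .188 .07 184.2 0
```

```text
now [417.9 188.   69. ] xyaw -175.88 F [ 0.03 -0.36 -0.08] t 4.4 -0.0001757750777293854
[2.9, 0.2, -1.0, -0.0, -0.1, -0.1, 0.0]
```

Emit:
jog_arm --deltas '[[[-5,0,0,0,0,0,0],[-5,0,0,0,0,0,0],[-5,0,0,0,0,0,0],[-5,0,0,0,0,0,0],[0,0,0,0,0,0,0]]]'

```text
clock: 4.9
eef_pos: [0.4383, 0.1893, 0.0685]
tool_rot: [-0.036, 0.999, -0.001, -0.003]
ft_force: [-0.8, 0.1, -1.0]
grip_width: 0.0
```

```bash
python3 plan.py .44 .188 .07 184.2 0;python3 - <<'E'
from h import *
im=cv2.resize(camera('top')[:,:,::-1][150:255,120:280],(800,525),interpolation=cv2.INTER_CUBIC)
cv2.imwrite('pics/f.png',im)
print(get_obs()['ft_force'])
E
```

```text
now [438.3 189.3  68.5] xyaw -175.87 F [-0.77  0.1  -1.  ] t 4.9 9.959824042517526e-07
[-1.6, -1.4, -1.5, -0.0, -0.3, -0.1, 0.0]
[ 0.17202324 -0.45350172 -0.07756848]
```

View pics/f.png

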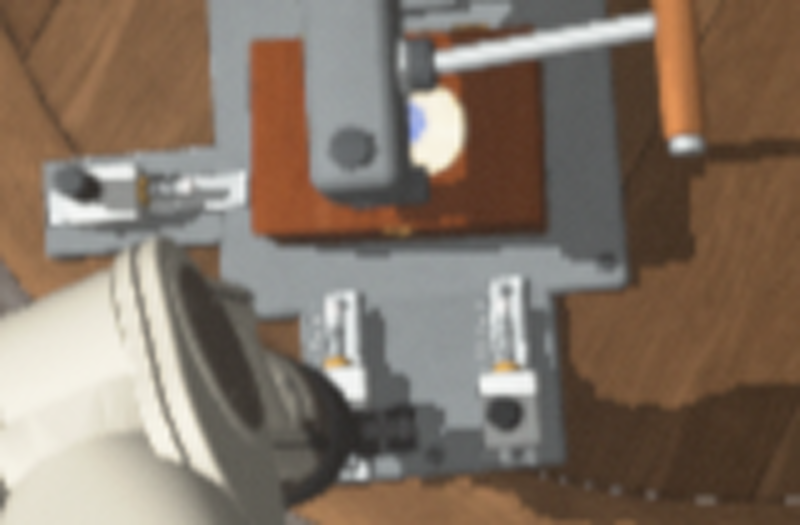

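Emit:
jog_arm --deltas '[[[-6,-1,-1,0,0,0,0],[-6,0,0,0,0,0,0],[-6,0,0,0,0,0,0],[-6,0,0,0,0,0,0],[0,0,0,0,0,0,0]]]'

```text
clock: 5.45
eef_pos: [0.4634, 0.1901, 0.0691]
tool_rot: [-0.036, 0.999, -0.0, -0.004]
ft_force: [-0.7, 0.3, 0.0]
grip_width: -0.0001
```

```bash
python3 plan.py .46 .189 .07 184.2 0;python3 - <<'E'
from h import *
im=cv2.resize(camera('top')[:,:,::-1][185:245,160:240],(800,600),interpolation=cv2.INTER_CUBIC)
cv2.imwrite('pics/g.png',im)
print(get_obs()['ft_force'])
E
```

```text
now [463.4 190.1  69.1] xyaw -175.85 F [-0.71  0.35  0.05] t 5.45 -9.032093745672499e-05
[3.5, -0.9, -0.9, -0.0, -0.4, -0.0, 0.0]
[-0.00893569 -0.5211258   0.93340434]
```

View pics/g.png

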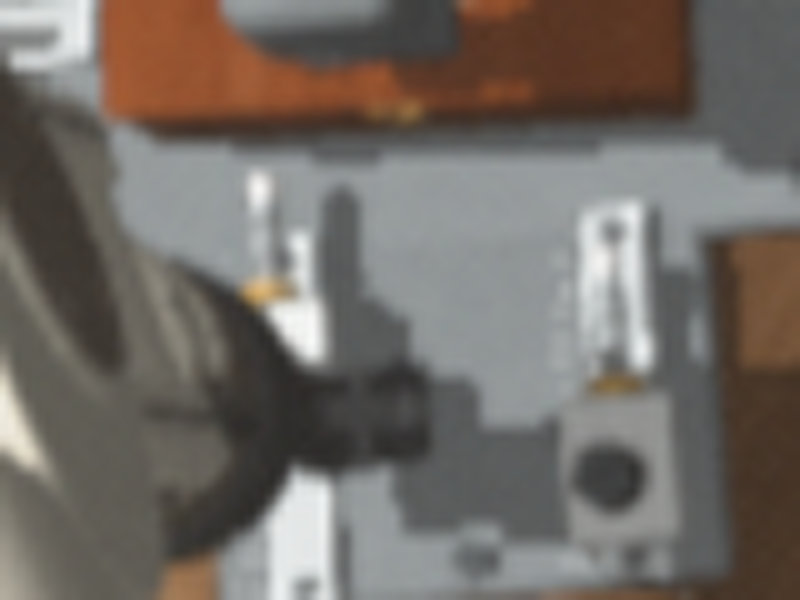

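```bash
python3 - <<'E'
from h import *
g=lambda u,v,z: atz('top',(160+(u+.5)/10-.5,185+(v+.5)/10-.5),z)
print('tip',g(260,170,.044),'ring',g(265,290,.046)); print('lid',g(108,116,.061),g(400,122,.061),g(692,119,.061))
print('ringR',g(612,384,.046),'postR',g(610,475,.094))
E
```

```text
tip [0.54874456 0.1982488  0.044     ] ring [0.51255714 0.19593412 0.046     ]
lid [0.56335389 0.23992027 0.061     ] [0.5598232  0.15351295 0.061     ] [0.55897772 0.06749612 0.061     ]
ringR [0.48282018 0.09294401 0.046     ] postR [0.45359062 0.08823268 0.094     ]
```

Emit:
jog_arm --deltas '[[[-3,-1,-1,0,0,0,0],[-3,0,0,0,0,0,0],[-2,0,0,0,0,0,0],[-1,0,0,0,0,0,0],[0,0,0,0,0,0,0]]]'

```text
clock: 6.0
eef_pos: [0.472, 0.1897, 0.0698]
tool_rot: [-0.036, 0.999, -0.0, -0.005]
ft_force: [-1.1, 0.7, -0.2]
grip_width: -0.0
```

Emit:
jog_arm --deltas '[[[-1,0,0,0,0,0,0],[0,0,0,0,0,0,0]]]'

```text
clock: 6.2
eef_pos: [0.473, 0.1898, 0.0698]
tool_rot: [-0.036, 0.999, -0.0, -0.005]
ft_force: [-2.1, 0.6, -0.3]
grip_width: -0.0
```

Emit:
jog_arm --deltas '[[[-1,0,0,0,0,0,0],[-1,0,0,0,0,0,0]]]'

```text
clock: 6.4
eef_pos: [0.4748, 0.1899, 0.0698]
tool_rot: [-0.037, 0.999, -0.0, -0.005]
ft_force: [-2.6, 0.6, -0.4]
grip_width: -0.0002
```

Emit:
jog_arm --deltas '[[[-0.5,0,0,0,0,0,0],[-0.5,0,0,0,0,0,0]]]'

```text
clock: 6.6
eef_pos: [0.4758, 0.19, 0.0698]
tool_rot: [-0.037, 0.999, -0.0, -0.005]
ft_force: [-1.9, -0.2, 0.5]
grip_width: 0.0001
```

Emit:
jog_arm --deltas '[[[-0.5,0,0,0,0,0,0],[-0.5,0,0,0,0,0,0]]]'

```text
clock: 6.8
eef_pos: [0.4769, 0.1901, 0.0698]
tool_rot: [-0.037, 0.999, -0.0, -0.005]
ft_force: [-2.0, 0.3, -0.2]
grip_width: 0.0
```

```bash
cat > tip.py <<'E'
import sys; from h import *
x0,y0,x1,y1=map(int,sys.argv[2:6])
im=camera('top')[:,:,::-1][y0:y1,x0:x1]
cv2.imwrite('pics/'+sys.argv[1],cv2.resize(im,None,fx=10,fy=10,interpolation=cv2.INTER_CUBIC))
print([np.round(get_obs()['ft_force'],2)])
E
python3 tip.py h.png 160 185 240 245
```

```text
[array([-2.64, -0.47,  0.8 ])]
```

View pics/h.png

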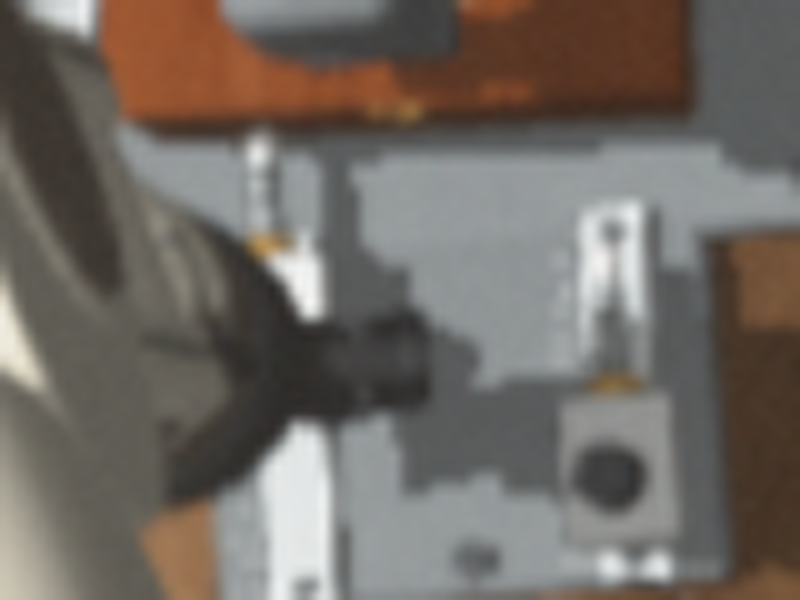

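Emit:
jog_arm --deltas '[[[-0.5,0,0,0,0,0,0],[-0.5,0,0,0,0,0,0]]]'

```text
clock: 7.05
eef_pos: [0.4772, 0.1901, 0.0698]
tool_rot: [-0.037, 0.999, -0.0, -0.006]
ft_force: [-5.0, -0.1, 2.5]
grip_width: 0.0003
```

Emit:
jog_arm --deltas '[[[-0.3,0,0,0,0,0,0]]]'

```text
clock: 7.15
eef_pos: [0.4772, 0.1901, 0.0698]
tool_rot: [-0.037, 0.999, -0.0, -0.006]
ft_force: [-3.0, 0.0, 2.1]
grip_width: 0.0
```

Emit:
jog_arm --deltas '[[[-0.5,0,0,0,0,0,0]]]'

```text
clock: 7.25
eef_pos: [0.4772, 0.1901, 0.0698]
tool_rot: [-0.037, 0.999, -0.0, -0.006]
ft_force: [-5.1, -0.3, 2.9]
grip_width: 0.0003
```

```bash
python3 - <<'E'
from h import *
for i in range(4):
    camera('top'); print(get_obs()['ft_force'],get_obs()['eef_pos'])
E
```

```text
[-4.22794781  0.41947085  2.75019931] [0.47721184 0.1900714  0.06980897]
[-5.93036369 -0.50684778  2.79476223] [0.47721627 0.19006998 0.069792  ]
[-4.80142194  0.41197247  3.06559928] [0.47721595 0.19008342 0.0697869 ]
[-5.11994122  0.06259948  3.08488382] [0.4772753  0.19007763 0.06979828]
```

Emit:
jog_arm --deltas '[[[5,0,0,0,0,0,0],[15,0,0,0,0.4,0,0],[0,0,-25,0,0,0,0],[0,0,-25,0,0,0,0],[0,0,0,0,0,0,0]]]'

```text
clock: 7.95
eef_pos: [0.4585, 0.1882, 0.1209]
tool_rot: [-0.036, 0.999, -0.001, -0.007]
ft_force: [0.6, -0.0, 0.5]
grip_width: 0.0002
```

```bash
python3 plan.py .42 .088 .12 184.2 0; python3 - <<'E'
from h import *
im=cv2.resize(camera('top')[:,:,::-1][180:250,160:240],(800,700),interpolation=cv2.INTER_CUBIC)[:600]
cv2.imwrite('pics/i.png',im)
E
```

```text
now [458.5 188.2 120.9] xyaw -175.86 F [ 0.56 -0.03  0.51] t 7.95 0.00021701386088848098
[15.2, -32.4, 0.6, -0.0, -0.3, -0.0, 0.0]
[15.2, -32.4, 0.5, -0.0, -0.3, -0.0, 0.0]
[15.2, -32.4, 0.4, -0.0, -0.3, -0.0, 0.0]
```

View pics/i.png

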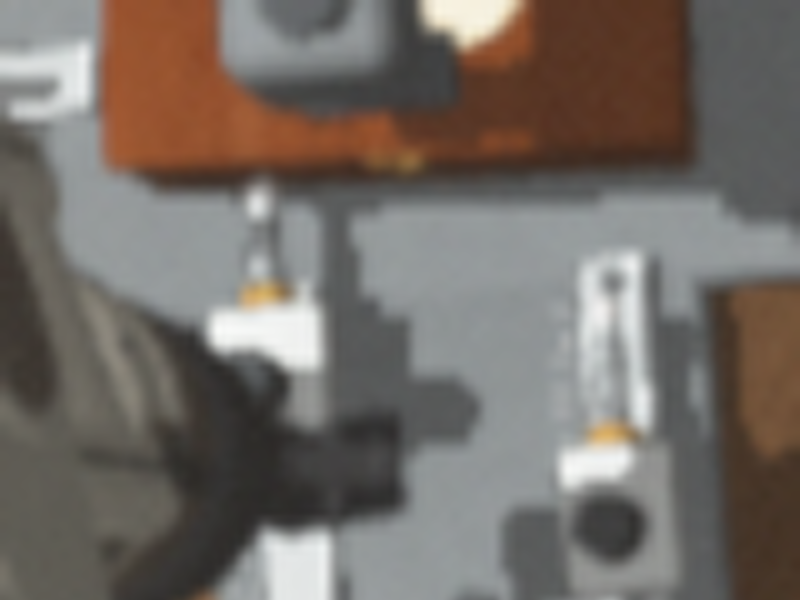

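Emit:
jog_arm --deltas '[[[15,-32,0,0,-0.3,0,0],[15,-32,0,0,-0.3,0,0],[10,-30,0,0,-0.3,0,0],[0,0,0,0,0,0,0],[0,0,0,0,0,0,0]]]'

```text
clock: 8.5
eef_pos: [0.4216, 0.0885, 0.1162]
tool_rot: [-0.037, 0.999, -0.002, 0.0]
ft_force: [-0.2, 1.0, -0.9]
grip_width: 0.0004
```

```bash
python3 plan.py .422 .089 .069 184.2 0
```

```text
now [421.6  88.5 116.2] xyaw -175.76 F [-0.18  0.99 -0.87] t 8.5 0.0003663254871454307
[-0.5, 0.7, 47.2, -0.2, -0.0, 0.0, 0.0]
```

Emit:
jog_arm --deltas '[[[0,0,24,0,0,0,0],[0,0,23,0,0,0,0],[0,0,0,0,0,0,0],[0,0,0,0,0,0,0]]]'

```text
clock: 8.9
eef_pos: [0.4234, 0.091, 0.0677]
tool_rot: [-0.038, 0.999, -0.001, 0.001]
ft_force: [1.2, 0.6, 0.4]
grip_width: 0.0001
```

Emit:
jog_arm --deltas '[[[-5,0,0,0,0,0,0],[-6,0,0,0,0,0,0],[-6,0,0,0,0,0,0],[-6,0,0,0,0,0,0],[0,0,0,0,0,0,0]]]'

```text
clock: 9.4
eef_pos: [0.4484, 0.0939, 0.0693]
tool_rot: [-0.039, 0.999, -0.001, 0.001]
ft_force: [-0.0, 0.5, -0.2]
grip_width: 0.0001
```

```bash
python3 plan.py .455 .089 .069 184.2 0
```

```text
now [448.4  93.9  69.3] xyaw -175.52 F [-0.02  0.49 -0.18] t 9.4 5.7509828065041166e-05
[-6.2, -5.4, 0.3, -0.2, 0.1, 0.3, 0.0]
```

Emit:
jog_arm --deltas '[[[-3,-1,0,0,0,0,0],[-4,-1,0,0,0,0,0],[0,0,0,0,0,0,0]]]'

```text
clock: 9.7
eef_pos: [0.4561, 0.093, 0.0695]
tool_rot: [-0.039, 0.999, -0.001, 0.001]
ft_force: [-1.5, -0.1, 0.9]
grip_width: -0.0004
```

```bash
python3 plan.py .46 .09 .069 184.2 0; python3 tip.py j.png 170 185 250 245
```

```text
now [456.1  93.   69.5] xyaw -175.5 F [-1.5  -0.08  0.92] t 9.7 -0.00042902228357104337
[-3.6, -3.3, 0.5, -0.1, 0.1, 0.3, 0.0]
[array([-0.08, -0.47, -0.09])]
```

View pics/j.png

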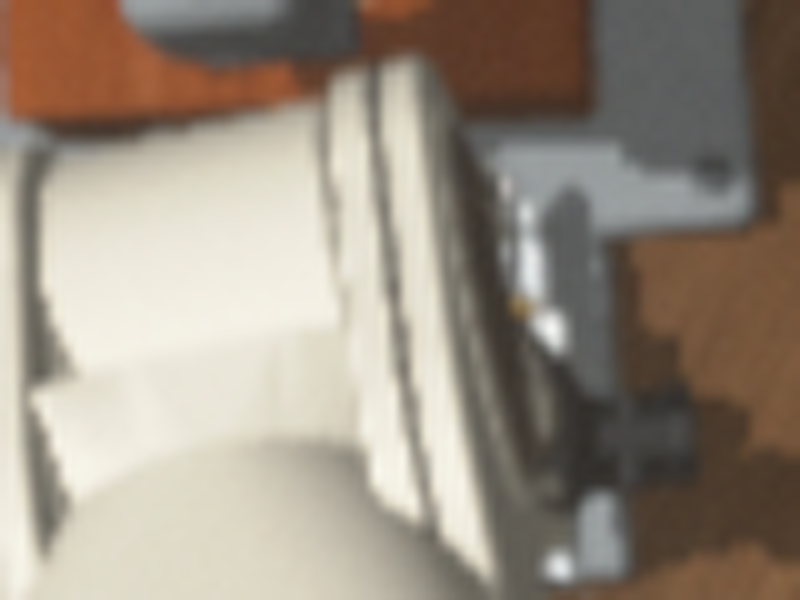

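Emit:
jog_arm --deltas '[[[-3,-1,0,0,0,0,0],[-3,0,0,0,0,0,0],[-2,0,0,0,0,0,0],[-1,0,0,0,0,0,0],[0,0,0,0,0,0,0]]]'

```text
clock: 10.25
eef_pos: [0.4651, 0.0926, 0.0696]
tool_rot: [-0.039, 0.999, -0.0, 0.001]
ft_force: [-1.7, 0.2, -0.1]
grip_width: 0.0
```

Emit:
jog_arm --deltas '[[[-1,0,0,0,0,0,0]]]'

```text
clock: 10.35
eef_pos: [0.466, 0.0927, 0.0696]
tool_rot: [-0.039, 0.999, -0.0, 0.0]
ft_force: [-2.2, 0.6, -0.2]
grip_width: -0.0001
```

Emit:
jog_arm --deltas '[[[-0.5,0,0,0,0,0,0],[-0.5,0,0,0,0,0,0]]]'

```text
clock: 10.55
eef_pos: [0.467, 0.0928, 0.0696]
tool_rot: [-0.039, 0.999, -0.0, 0.0]
ft_force: [-2.0, 1.2, 0.2]
grip_width: 0.0003
```

Emit:
jog_arm --deltas '[[[-0.5,0,0,0,0,0,0]]]'

```text
clock: 10.65
eef_pos: [0.4674, 0.0928, 0.0696]
tool_rot: [-0.039, 0.999, -0.001, 0.0]
ft_force: [-1.9, -0.2, -1.3]
grip_width: -0.0001
```

Emit:
jog_arm --deltas '[[[-0.5,0,0,0,0,0,0]]]'

```text
clock: 10.75
eef_pos: [0.468, 0.0929, 0.0696]
tool_rot: [-0.039, 0.999, -0.001, 0.0]
ft_force: [-1.5, 0.5, 1.3]
grip_width: 0.0004
```

Emit:
jog_arm --deltas '[[[-0.5,0,0,0,0,0,0],[-0.5,0,0,0,0,0,0]]]'

```text
clock: 10.95
eef_pos: [0.469, 0.0929, 0.0696]
tool_rot: [-0.039, 0.999, -0.001, 0.0]
ft_force: [-2.1, 0.5, -0.4]
grip_width: 0.0
```

Emit:
jog_arm --deltas '[[[-0.5,0,0,0,0,0,0]]]'

```text
clock: 11.05
eef_pos: [0.4695, 0.093, 0.0696]
tool_rot: [-0.039, 0.999, -0.001, 0.0]
ft_force: [-2.0, -0.2, 0.3]
grip_width: -0.0002
```

Emit:
jog_arm --deltas '[[[-0.5,0,0,0,0,0,0]]]'

```text
clock: 11.15
eef_pos: [0.47, 0.093, 0.0696]
tool_rot: [-0.039, 0.999, -0.001, 0.0]
ft_force: [-1.6, -0.2, 0.2]
grip_width: 0.0001
```

Emit:
jog_arm --deltas '[[[-0.5,0,0,0,0,0,0],[-0.5,0,0,0,0,0,0]]]'

```text
clock: 11.35
eef_pos: [0.4712, 0.0931, 0.0696]
tool_rot: [-0.039, 0.999, -0.001, 0.0]
ft_force: [-2.3, 0.7, -0.1]
grip_width: -0.0003
```

Emit:
jog_arm --deltas '[[[-0.5,0,0,0,0,0,0]]]'

```text
clock: 11.45
eef_pos: [0.4717, 0.0931, 0.0696]
tool_rot: [-0.039, 0.999, -0.001, 0.0]
ft_force: [-1.4, -0.2, -0.5]
grip_width: -0.0001
```

Emit:
jog_arm --deltas '[[[-0.5,0,0,0,0,0,0]]]'

```text
clock: 11.55
eef_pos: [0.4722, 0.0932, 0.0696]
tool_rot: [-0.039, 0.999, -0.001, 0.0]
ft_force: [-2.1, 0.7, -0.1]
grip_width: 0.0003
```

Emit:
jog_arm --deltas '[[[-0.5,0,0,0,0,0,0],[-0.5,0,0,0,0,0,0]]]'

```text
clock: 11.75
eef_pos: [0.4733, 0.0933, 0.0696]
tool_rot: [-0.039, 0.999, -0.001, 0.0]
ft_force: [-2.3, 0.7, 0.0]
grip_width: -0.0004
```

Emit:
jog_arm --deltas '[[[-0.5,0,0,0,0,0,0]]]'

```text
clock: 11.85
eef_pos: [0.4739, 0.0933, 0.0696]
tool_rot: [-0.039, 0.999, -0.001, 0.0]
ft_force: [-1.9, 0.7, 0.3]
grip_width: 0.0001
```

Emit:
jog_arm --deltas '[[[-0.5,0,0,0,0,0,0]]]'

```text
clock: 11.95
eef_pos: [0.4744, 0.0933, 0.0696]
tool_rot: [-0.039, 0.999, -0.001, 0.0]
ft_force: [-1.7, 1.0, 0.3]
grip_width: 0.0
```

Emit:
jog_arm --deltas '[[[-0.5,0,0,0,0,0,0]]]'

```text
clock: 12.05
eef_pos: [0.4749, 0.0934, 0.0696]
tool_rot: [-0.039, 0.999, -0.001, 0.0]
ft_force: [-3.4, -0.2, 0.1]
grip_width: -0.0001
```

Emit:
jog_arm --deltas '[[[-0.4,0,0,0,0,0,0]]]'

```text
clock: 12.15
eef_pos: [0.475, 0.0934, 0.0696]
tool_rot: [-0.039, 0.999, -0.001, -0.0]
ft_force: [-3.5, 0.5, 1.9]
grip_width: -0.0002
```

Emit:
jog_arm --deltas '[[[-0.4,0,0,0,0,0,0]]]'

```text
clock: 12.25
eef_pos: [0.475, 0.0934, 0.0696]
tool_rot: [-0.039, 0.999, -0.001, -0.001]
ft_force: [-3.7, 1.2, 1.5]
grip_width: 0.0002
```

Emit:
jog_arm --deltas '[[[-0.4,0,0,0,0,0,0]]]'

```text
clock: 12.35
eef_pos: [0.475, 0.0934, 0.0696]
tool_rot: [-0.039, 0.999, -0.001, -0.001]
ft_force: [-4.5, 1.6, 1.9]
grip_width: -0.0001
```

Emit:
jog_arm --deltas '[[[-0.5,0,0,0,0,0,0]]]'

```text
clock: 12.45
eef_pos: [0.475, 0.0934, 0.0696]
tool_rot: [-0.039, 0.999, -0.001, -0.001]
ft_force: [-4.6, -0.4, 2.5]
grip_width: 0.0002
```

Emit:
jog_arm --deltas '[[[5,0,0,0,0,0,0],[15,0,0,0,0,0,0],[0,0,-30,0,0,0,0],[0,0,-40,0,0,0,0],[0,0,0,0,0,0,0]]]'

```text
clock: 12.95
eef_pos: [0.4585, 0.0913, 0.1417]
tool_rot: [-0.039, 0.999, -0.002, 0.003]
ft_force: [1.4, 0.9, 0.2]
grip_width: 0.0001
```

```bash
python3 plan.py .586 .367 .14 94.2 0
```

```text
now [458.5  91.3 141.7] xyaw -175.55 F [1.4  0.86 0.18] t 12.95 7.760528305885981e-05
[-13.5, 24.1, 0.2, 0.0, 0.0, 8.2, 0.0]
[-9.9, 25.8, 0.1, 0.0, 0.0, 8.2, 0.0]
[-6.1, 26.9, 0.1, 0.0, 0.0, 8.2, 0.0]
[-2.2, 27.5, 0.1, 0.0, 0.0, 8.2, 0.0]
[1.7, 27.6, 0.1, 0.0, 0.0, 8.2, 0.0]
[5.6, 27.0, 0.1, 0.0, 0.0, 8.2, 0.0]
[9.4, 26.0, 0.1, 0.0, 0.0, 8.2, 0.0]
[13.0, 24.3, 0.1, 0.0, 0.0, 8.2, 0.0]
[16.4, 22.2, 0.1, 0.0, 0.0, 8.2, 0.0]
[19.4, 19.7, 0.1, 0.0, 0.0, 8.2, 0.0]
[22.0, 16.7, 0.1, 0.0, 0.0, 8.2, 0.0]
```

Emit:
jog_arm --deltas '[[[-5,27,-2,0,0,8.2,0],[-3,28,-2,0,0,8.2,0],[-1,29,-2,0,0,8.2,0],[2,29,0,0,0,8.2,0],[5,28,0,0,0,8.2,0]]]'

```text
clock: 13.45
eef_pos: [0.4977, 0.2306, 0.15]
tool_rot: [0.329, 0.944, 0.003, 0.011]
ft_force: [-0.7, -0.2, 0.3]
grip_width: -0.0001
```

```bash
python3 plan.py .586 .367 .14 94.2 0
```

```text
now [497.7 230.6 150. ] xyaw 141.53 F [-0.74 -0.21  0.29] t 13.45 -0.00012784074037129836
[2.7, 26.9, 1.9, 0.2, 0.1, 7.9, 0.0]
[6.3, 26.3, 1.9, 0.2, 0.1, 7.9, 0.0]
[9.9, 25.2, 1.8, 0.2, 0.1, 7.9, 0.0]
[13.2, 23.6, 1.7, 0.2, 0.1, 7.9, 0.0]
[16.3, 21.6, 1.7, 0.2, 0.1, 7.9, 0.0]
[19.2, 19.1, 1.7, 0.2, 0.1, 7.9, 0.0]
```

Emit:
jog_arm --deltas '[[[2.7,26.9,1,0.2,0.1,7.9,0],[6.3,26.3,1,0.2,0.1,7.9,0],[9.9,25.2,1,0.2,0.1,7.9,0],[13.2,23.6,1,0.2,0.1,7.9,0],[16.3,21.6,1,0.2,0.1,7.9,0]]]'

```text
clock: 13.95
eef_pos: [0.5782, 0.3501, 0.1442]
tool_rot: [0.64, 0.768, 0.003, 0.005]
ft_force: [0.5, 0.4, 0.6]
grip_width: -0.0001
```

Emit:
jog_arm --deltas '[[[10,7,1,0.2,0.1,2,0],[0,0,0,0,0,0,0],[0,0,0,0,0,0,0]]]'

```text
clock: 14.25
eef_pos: [0.5863, 0.3648, 0.1397]
tool_rot: [0.653, 0.757, 0.004, 0.004]
ft_force: [-0.2, -0.2, 0.4]
grip_width: -0.0
```

```bash
python3 plan.py .587 .367 .14 94.2 0;  python3 - <<'E'
from h import *
im=camera('wrist')
cv2.imwrite('pics/k.png',cv2.resize(im[:,:,::-1],(768,576)))
o=get_obs();print(o['eef_pos'])
for r in masks_of('stop_side','wrist')[:2]: print(r['conf'],r['at'])
print('expected post top px x1.5',proj('wrist',[.590,.334,.094])*1.5)
E
```

```text
now [586.3 364.8 139.7] xyaw 98.39 F [-0.23 -0.2   0.44] t 14.25 -3.2398301489274623e-05
[2.1, 1.0, -0.3, 0.7, 0.1, 4.2, 0.0]
[0.58604743 0.36459822 0.13967142]
0.96 [257.6, 214.2]
expected post top px x1.5 [380.85584328 386.7639716 ]
```

View pics/k.png

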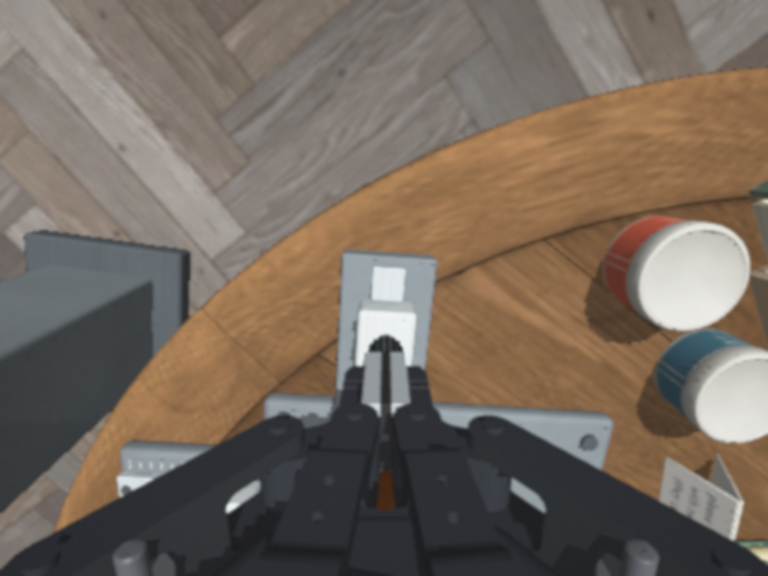

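```bash
 python3 - <<'E'
from h import *
for z in(.06,.094): print(z,atz('wrist',(386/1.5,336/1.5),z))
print(proj('wrist',[.5895,.343,.094])*1.5,proj('wrist',[.5895,.343,.06])*1.5, proj('wrist',get_obs()['eef_pos'])*1.5)
print('block back edge',atz('wrist',(386/1.5,300/1.5),.06))
E
python3 plan.py .585 .372 .068 94.2 0
```

```text
0.06 [0.59112562 0.34676789 0.06      ]
0.094 [0.58860124 0.36071208 0.094     ]
[382.48732217 370.07320915] [382.11772559 341.84925852] [381.75320326 374.87313293]
block back edge [0.58807945 0.36747043 0.06      ]
now [585.9 364.2 140.1] xyaw 98.35 F [-0.29 -0.13 -0.54] t 14.35 2.7597317665638037e-05
[4.0, -0.3, 36.0, 0.3, 0.0, 2.1, 0.0]
[3.9, -0.2, 36.0, 0.3, 0.0, 2.1, 0.0]
```

Emit:
jog_arm --deltas '[[[7,0,20,0.3,0,4,0],[1,0,0,0,0,0,0],[0,0,26,0,0,0,0],[0,0,26,0,0,0,0],[0,0,0,0,0,0,0]]]'

```text
clock: 14.85
eef_pos: [0.5868, 0.3692, 0.0724]
tool_rot: [0.679, 0.734, 0.005, 0.004]
ft_force: [-0.4, 0.1, -0.8]
grip_width: 0.0
```

```bash
python3 plan.py .587 .362 .069 94.2 0
```

```text
now [586.8 369.2  72.4] xyaw 94.4 F [-0.44  0.12 -0.75] t 14.85 2.4568672023063658e-05
[-7.2, -0.4, 3.4, 0.7, -0.0, 0.2, 0.0]
```

Emit:
jog_arm --deltas '[[[-5,0,3,0.6,0,0,0],[-5,0,0,0,0,0,0],[-5,0,0,0,0,0,0],[-5,0,0,0,0,0,0],[0,0,0,0,0,0,0]]]'

```text
clock: 15.35
eef_pos: [0.5905, 0.3487, 0.0758]
tool_rot: [0.679, 0.734, 0.005, 0.0]
ft_force: [-0.5, 0.2, 0.2]
grip_width: -0.0001
```

```bash
python3 plan.py .589 .342 .069 94.2 0; python3 tip.py l.png 125 160 205 220
```

```text
now [590.5 348.7  75.8] xyaw 94.5 F [-0.52  0.15  0.17] t 15.35 -9.882224690525375e-05
[-6.6, -2.1, 6.8, 0.4, -0.3, 0.3, 0.0]
[array([ 0.43, -0.23,  0.51])]
```

View pics/l.png

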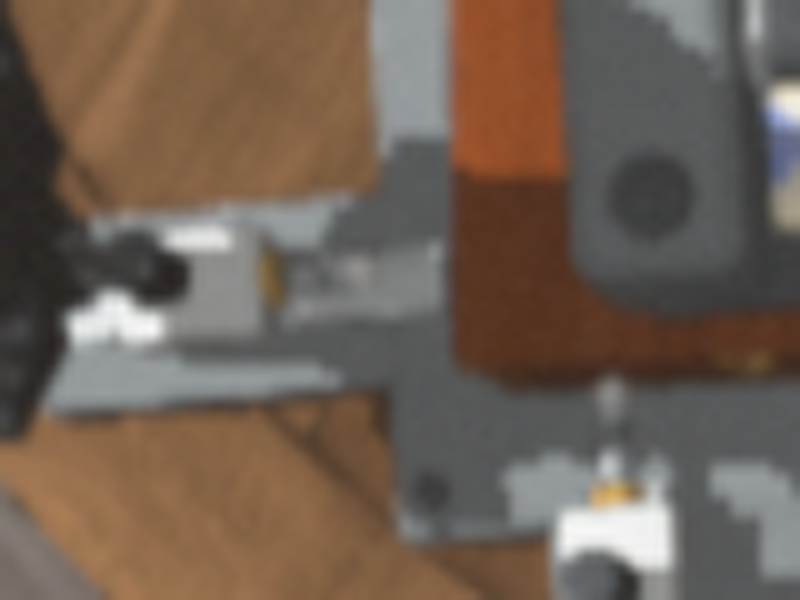

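```bash
 python3 - <<'E'
from h import *
g=lambda u,v,z: atz('top',(125+(u+.5)/10-.5,160+(v+.5)/10-.5),z)
print('tip',g(375,268,.044),'ring',g(272,278,.046),'lid',g(453,200,.066),g(453,360,.066),'post',g(165,272,.094))
E
```

```text
tip [0.59628678 0.26981248 0.044     ] ring [0.59352569 0.30034337 0.046     ] lid [0.61221551 0.24103724 0.066     ] [0.56439684 0.24017907 0.066     ] post [0.58732665 0.31688609 0.094     ]
```

Emit:
jog_arm --deltas '[[[-3,-1,4,0.3,-0.3,0,0],[0,0,0,0,0,0,0],[-3,0,2,0,0,0,0],[-2,0,0,0,0,0,0],[0,0,0,0,0,0,0]]]'

```text
clock: 15.9
eef_pos: [0.5916, 0.3419, 0.0715]
tool_rot: [0.678, 0.735, 0.003, 0.001]
ft_force: [-0.2, 0.9, 1.7]
grip_width: -0.0001
```

Emit:
jog_arm --deltas '[[[-1,0,0,0,0,0,0],[-1,0,0,0,0,0,0]]]'

```text
clock: 16.1
eef_pos: [0.5917, 0.3402, 0.0715]
tool_rot: [0.678, 0.735, 0.004, 0.001]
ft_force: [-0.7, 2.2, 1.2]
grip_width: 0.0001
```

Emit:
jog_arm --deltas '[[[-1,0,0,0,0,0,0],[-1,0,0,0,0,0,0]]]'

```text
clock: 16.3
eef_pos: [0.5918, 0.3384, 0.0715]
tool_rot: [0.678, 0.735, 0.004, 0.001]
ft_force: [0.1, 2.1, 0.6]
grip_width: 0.0001
```

Emit:
jog_arm --deltas '[[[-0.6,0,0,0,0,0,0],[-0.6,0,0,0,0,0,0],[-0.6,0,0,0,0,0,0],[-0.6,0,0,0,0,0,0]]]'

```text
clock: 16.7
eef_pos: [0.592, 0.3358, 0.0715]
tool_rot: [0.678, 0.735, 0.004, 0.001]
ft_force: [0.3, 2.2, 0.1]
grip_width: -0.0
```

Emit:
jog_arm --deltas '[[[-0.5,0,0,0,0,0,0],[-0.5,0,0,0,0,0,0],[-0.5,0,0,0,0,0,0]]]'

```text
clock: 17.0
eef_pos: [0.5921, 0.3342, 0.0715]
tool_rot: [0.678, 0.735, 0.004, 0.001]
ft_force: [0.0, 1.7, 1.0]
grip_width: -0.0002
```

Emit:
jog_arm --deltas '[[[-0.5,0,0,0,0,0,0],[-0.5,0,0,0,0,0,0],[-0.5,0,0,0,0,0,0]]]'

```text
clock: 17.3
eef_pos: [0.5923, 0.3325, 0.0715]
tool_rot: [0.678, 0.735, 0.004, 0.001]
ft_force: [0.2, 2.2, 0.3]
grip_width: 0.0
```

Emit:
jog_arm --deltas '[[[-0.5,0,0,0,0,0,0],[-0.5,0,0,0,0,0,0],[-0.5,0,0,0,0,0,0]]]'

```text
clock: 17.6
eef_pos: [0.5924, 0.3309, 0.0715]
tool_rot: [0.678, 0.735, 0.004, 0.001]
ft_force: [0.8, 2.4, 1.0]
grip_width: 0.0001
```

Emit:
jog_arm --deltas '[[[-0.5,0,0,0,0,0,0],[-0.5,0,0,0,0,0,0],[-0.5,0,0,0,0,0,0]]]'

```text
clock: 17.9
eef_pos: [0.5925, 0.3293, 0.0715]
tool_rot: [0.678, 0.735, 0.004, 0.001]
ft_force: [0.2, 2.1, 0.4]
grip_width: 0.0
```

Emit:
jog_arm --deltas '[[[-0.5,0,0,0,0,0,0],[-0.5,0,0,0,0,0,0]]]'

```text
clock: 18.1
eef_pos: [0.5926, 0.3282, 0.0715]
tool_rot: [0.678, 0.735, 0.004, 0.001]
ft_force: [-0.3, 1.2, 0.8]
grip_width: -0.0001
```

Emit:
jog_arm --deltas '[[[-0.5,0,0,0,0,0,0],[-0.5,0,0,0,0,0,0],[-0.5,0,0,0,0,0,0]]]'

```text
clock: 18.4
eef_pos: [0.5927, 0.3266, 0.0715]
tool_rot: [0.678, 0.735, 0.004, 0.001]
ft_force: [-0.9, 2.2, 0.3]
grip_width: 0.0002
```

Emit:
jog_arm --deltas '[[[-0.5,0,0,0,0,0,0],[-0.5,0,0,0,0,0,0]]]'

```text
clock: 18.6
eef_pos: [0.5928, 0.3255, 0.0715]
tool_rot: [0.678, 0.735, 0.004, 0.001]
ft_force: [-0.7, 1.2, 0.7]
grip_width: 0.0001
```

Emit:
jog_arm --deltas '[[[-0.5,0,0,0,0,0,0],[-0.5,0,0,0,0,0,0]]]'

```text
clock: 18.8
eef_pos: [0.5929, 0.3244, 0.0715]
tool_rot: [0.678, 0.735, 0.004, 0.001]
ft_force: [0.1, 1.4, 0.7]
grip_width: 0.0001
```

Emit:
jog_arm --deltas '[[[-0.5,0,0,0,0,0,0],[-0.5,0,0,0,0,0,0]]]'

```text
clock: 19.0
eef_pos: [0.5929, 0.3233, 0.0715]
tool_rot: [0.678, 0.735, 0.004, 0.001]
ft_force: [-0.3, 2.8, 1.1]
grip_width: 0.0004
```

Emit:
jog_arm --deltas '[[[-0.5,0,0,0,0,0,0],[-0.5,0,0,0,0,0,0]]]'

```text
clock: 19.2
eef_pos: [0.593, 0.3222, 0.0715]
tool_rot: [0.678, 0.735, 0.004, 0.001]
ft_force: [-0.4, 1.1, 0.3]
grip_width: 0.0
```

Emit:
jog_arm --deltas '[[[-0.5,0,0,0,0,0,0]]]'

```text
clock: 19.3
eef_pos: [0.5931, 0.3217, 0.0715]
tool_rot: [0.678, 0.735, 0.004, 0.001]
ft_force: [-0.2, 1.9, 1.6]
grip_width: -0.0003
```

Emit:
jog_arm --deltas '[[[-0.5,0,0,0,0,0,0],[-0.5,0,0,0,0,0,0]]]'

```text
clock: 19.5
eef_pos: [0.5931, 0.3206, 0.0715]
tool_rot: [0.678, 0.735, 0.004, 0.001]
ft_force: [0.7, 2.2, 0.8]
grip_width: -0.0001
```

Emit:
jog_arm --deltas '[[[-0.5,0,0,0,0,0,0],[-0.5,0,0,0,0,0,0]]]'

```text
clock: 19.7
eef_pos: [0.5932, 0.3195, 0.0715]
tool_rot: [0.678, 0.735, 0.004, 0.001]
ft_force: [-0.4, 1.8, 0.1]
grip_width: 0.0002
```

Emit:
jog_arm --deltas '[[[-0.5,0,0,0,0,0,0]]]'

```text
clock: 19.8
eef_pos: [0.5933, 0.319, 0.0715]
tool_rot: [0.678, 0.735, 0.004, 0.001]
ft_force: [0.1, 2.4, -0.3]
grip_width: 0.0001
```

Emit:
jog_arm --deltas '[[[-0.5,0,0,0,0,0,0],[-0.5,0,0,0,0,0,0]]]'

```text
clock: 20.0
eef_pos: [0.5933, 0.3178, 0.0715]
tool_rot: [0.678, 0.735, 0.004, 0.001]
ft_force: [-0.3, 1.6, 0.4]
grip_width: -0.0002
```

Emit:
jog_arm --deltas '[[[-0.5,0,0,0,0,0,0]]]'

```text
clock: 20.1
eef_pos: [0.5934, 0.3173, 0.0715]
tool_rot: [0.678, 0.735, 0.004, 0.001]
ft_force: [0.2, 1.7, 1.6]
grip_width: 0.0002
```

Emit:
jog_arm --deltas '[[[-0.5,0,0,0,0,0,0]]]'

```text
clock: 20.2
eef_pos: [0.5934, 0.3168, 0.0715]
tool_rot: [0.678, 0.735, 0.004, 0.001]
ft_force: [-0.1, 2.2, 0.8]
grip_width: -0.0002
```

Emit:
jog_arm --deltas '[[[-0.5,0,0,0,0,0,0]]]'

```text
clock: 20.3
eef_pos: [0.5934, 0.3162, 0.0715]
tool_rot: [0.678, 0.735, 0.004, 0.001]
ft_force: [-0.4, 0.9, -0.2]
grip_width: 0.0002
```

```bash
 python3 - <<'E'
from h import *
im=camera('top'); cv2.imwrite('pics/m_raw.png',im[:,:,::-1])
def rng(m): ys,xs=np.nonzero(m); return xs.min(),xs.max(),ys.min(),ys.max()
for t in('keepsake_box','stop_side'):
    for r in masks_of(t,'top')[:1]: print(t,r['conf'],r['at'],rng(r['pixels']))
hsv=cv2.cvtColor(im,cv2.COLOR_RGB2HSV).astype(int)
for y in range(184,193): print(y,' '.join('%d/%d/%d'%tuple(hsv[y,x]) for x in range(150,174)))
E
```

```text
keepsake_box 0.69 [207.6, 182.8] (np.int64(170), np.int64(228), np.int64(155), np.int64(199))
stop_side 0.72 [154.6, 186.2] (np.int64(145), np.int64(168), np.int64(182), np.int64(194))
184 0/0/68 0/9/59 15/8/68 15/6/87 45/4/124 60/2/148 45/3/150 30/4/145 45/4/143 30/4/143 45/4/140 17/19/121 18/75/106 18/63/89 23/12/88 75/6/92 105/6/90 90/3/89 90/2/104 0/3/99 9/87/91 10/149/89 10/155/87 11/160/86
185 120/4/72 10/13/57 12/27/47 12/28/45 20/10/80 30/4/130 40/5/144 50/5/144 45/4/143 30/2/141 30/5/141 19/44/128 18/113/120 18/100/92 20/19/82 75/6/90 75/6/90 90/3/86 90/5/111 30/2/113 9/72/95 10/142/90 10/162/88 11/159/88
186 0/0/63 15/20/52 15/23/45 8/23/44 20/12/65 45/4/128 45/4/143 50/5/144 45/4/142 45/4/144 30/4/141 18/55/130 18/125/126 18/97/97 20/16/95 90/3/101 90/5/95 90/3/87 60/3/102 0/0/116 9/70/98 9/144/90 10/158/87 10/158/87
187 30/10/51 20/16/47 8/23/44 15/32/48 30/7/77 40/6/131 40/5/144 45/4/144 45/4/145 40/5/144 30/4/141 20/43/130 19/114/125 18/108/102 20/25/92 40/8/100 80/8/101 75/5/100 75/5/98 30/5/98 6/82/90 10/151/88 10/155/89 11/164/87
188 0/14/54 20/16/47 15/19/54 23/14/7
[... 365 characters left out ...]
8/95 9/97/87 11/150/90 11/160/89 10/159/88
190 45/3/157 30/4/130 45/7/137 45/4/139 40/5/141 60/2/142 45/4/143 30/4/144 45/4/144 50/5/144 50/5/145 30/4/130 20/15/100 23/11/97 60/2/122 75/4/125 80/6/124 90/4/122 75/4/119 15/6/91 9/102/85 11/154/88 10/156/90 10/154/88
191 45/2/219 50/5/166 45/4/143 45/4/142 30/2/141 30/2/141 30/2/139 45/4/141 50/5/142 50/6/139 45/4/138 45/4/122 30/5/96 30/3/94 60/2/111 90/5/110 75/5/109 90/5/104 90/3/99 15/6/88 10/100/87 10/151/88 10/154/91 11/158/87
192 45/2/223 40/4/172 45/4/135 30/4/125 30/4/123 45/4/122 30/4/119 45/4/121 15/4/120 40/6/119 40/7/116 45/5/106 30/5/93 30/6/89 45/6/90 90/8/91 90/6/92 90/6/91 105/5/93 15/6/89 8/94/87 10/150/90 10/154/91 10/154/88
```

Emit:
jog_arm --deltas '[[[-0.5,0,0,0,0,0,0],[-0.5,0,0,0,0,0,0]]]'

```text
clock: 20.65
eef_pos: [0.5935, 0.3153, 0.0715]
tool_rot: [0.678, 0.735, 0.004, 0.001]
ft_force: [-0.6, 2.3, 1.3]
grip_width: -0.0005
```

Emit:
jog_arm --deltas '[[[-0.5,0,0,0,0,0,0],[-0.5,0,0,0,0,0,0]]]'

```text
clock: 20.85
eef_pos: [0.5935, 0.3151, 0.0716]
tool_rot: [0.678, 0.735, 0.004, -0.0]
ft_force: [-0.5, 3.8, -0.0]
grip_width: 0.0001
```

Emit:
jog_arm --deltas '[[[-0.5,0,0,0,0,0,0]]]'

```text
clock: 20.95
eef_pos: [0.5935, 0.3151, 0.0716]
tool_rot: [0.678, 0.735, 0.005, -0.0]
ft_force: [-0.5, 3.6, 0.1]
grip_width: -0.0003
```

Emit:
jog_arm --deltas '[[[-0.5,0,0,0,0,0,0]]]'

```text
clock: 21.05
eef_pos: [0.5935, 0.3151, 0.0716]
tool_rot: [0.678, 0.735, 0.005, -0.001]
ft_force: [-0.6, 3.7, 0.1]
grip_width: -0.0002
```

Emit:
jog_arm --deltas '[[[-0.7,0,0,0,0,0,0],[-0.7,0,0,0,0,0,0]]]'

```text
clock: 21.25
eef_pos: [0.5935, 0.315, 0.0716]
tool_rot: [0.677, 0.736, 0.006, -0.001]
ft_force: [-0.3, 4.6, -0.3]
grip_width: -0.0002
```

Emit:
jog_arm --deltas '[[[5,0,0,0,0,0,0],[15,0,0,0,0,0,0],[0,0,-40,0,0,0,0],[0,0,-48,0,0,0,0],[0,0,-48,0,0,0,0]]]'

```text
clock: 21.75
eef_pos: [0.5857, 0.33, 0.1987]
tool_rot: [0.678, 0.735, -0.009, -0.002]
ft_force: [1.6, 0.7, 0.1]
grip_width: 0.0
```

Emit:
jog_arm --deltas '[[[0,0,-48,0,0,0,0],[0,0,-40,0,0,0,0],[0,0,0,0,0,0,0]]]'

```text
clock: 22.05
eef_pos: [0.5882, 0.3322, 0.2983]
tool_rot: [0.678, 0.735, -0.004, 0.002]
ft_force: [1.2, 0.3, 0.9]
grip_width: 0.0001
```

```bash
python3 plan.py .628 -.014 .30 94.2 0;python3 - <<'E'
from h import *
im=camera('top'); cv2.imwrite('pics/n_raw.png',im[:,:,::-1])
r=masks_of('lever_grip','top')
for q in r[:1]:
    ys,xs=np.nonzero(q['pixels']);print(q['conf'],q['at'],xs.min(),xs.max(),ys.min(),ys.max())
E
```

```text
now [588.2 332.2 298.3] xyaw 94.6 F [1.22 0.28 0.92] t 22.05 5.2868431886695e-05
[-43.5, 1.5, 0.1, -0.0, 0.1, 0.1, 0.0]
[-43.5, 1.5, 0.1, -0.0, 0.1, 0.1, 0.0]
[-43.5, 1.6, 0.0, -0.0, 0.1, 0.1, 0.0]
[-43.5, 1.6, -0.0, -0.0, 0.1, 0.1, 0.0]
[-43.5, 1.6, -0.0, -0.0, 0.1, 0.1, 0.0]
[-43.5, 1.7, -0.1, -0.0, 0.1, 0.1, 0.0]
[-43.5, 1.7, -0.1, -0.0, 0.1, 0.1, 0.0]
[-43.5, 1.7, -0.2, -0.0, 0.1, 0.1, 0.0]
0.71 [251.8, 158.9] 201 260 136 181
```

Emit:
jog_arm --deltas '[[[-43.5,1.5,0,0,0.1,0.1,0],[-43.5,1.5,0,0,0.1,0.1,0],[-43.5,1.6,0,0,0.1,0.1,0],[-43.5,1.6,0,0,0.1,0.1,0],[-43.5,1.6,0,0,0.1,0.1,0]]]'

```text
clock: 22.65
eef_pos: [0.6072, 0.1152, 0.279]
tool_rot: [0.676, 0.736, -0.016, -0.008]
ft_force: [0.5, -0.5, 0.1]
grip_width: 0.0
```

```bash
python3 plan.py .628 -.014 .30 94.2 0
```

```text
now [607.2 115.2 279. ] xyaw 94.88 F [ 0.53 -0.51  0.13] t 22.65 1.7474597902250597e-05
[-43.6, 3.0, -6.7, -0.6, 0.2, 0.2, 0.0]
[-43.5, 3.3, -6.8, -0.6, 0.2, 0.2, 0.0]
[-43.5, 3.5, -6.9, -0.6, 0.2, 0.2, 0.0]
```

Emit:
jog_arm --deltas '[[[-30,3,-12,-0.6,0.2,0.2,0],[-43,3,-12,-0.6,0.2,0.2,0],[-38,3,-12,-0.6,0.2,0.2,0],[0,0,0,0,0,0,0],[0,0,0,0,0,0,0]]]'

```text
clock: 23.15
eef_pos: [0.6211, -0.0063, 0.3018]
tool_rot: [0.684, 0.729, -0.012, -0.008]
ft_force: [-0.3, 0.7, -0.0]
grip_width: -0.0003
```

```bash
python3 plan.py .628 -.014 .28 94.2 0; python3 - <<'E'
from h import *
w=camera('wrist');t=camera('top'); 
a=cv2.resize(w[:,:,::-1],(400,300)); b=cv2.resize(t[:,:,::-1][105:255,120:320],(400,300))
c=cv2.resize(cv2.imread('pics/n_raw.png')[150:225,130:240],(400,273),interpolation=cv2.INTER_CUBIC)
out=np.zeros((580,800,3),np.uint8); out[:300,:400]=a; out[:300,400:]=b; out[300:573,:400]=c
cv2.imwrite('pics/o.png',out)
E
```

```text
now [621.1  -6.3 301.8] xyaw 93.68 F [-0.35  0.69 -0.02] t 23.15 -0.00028853509307590736
[-8.1, 7.0, 21.6, -1.7, 0.2, -0.5, 0.0]
```

View pics/o.png

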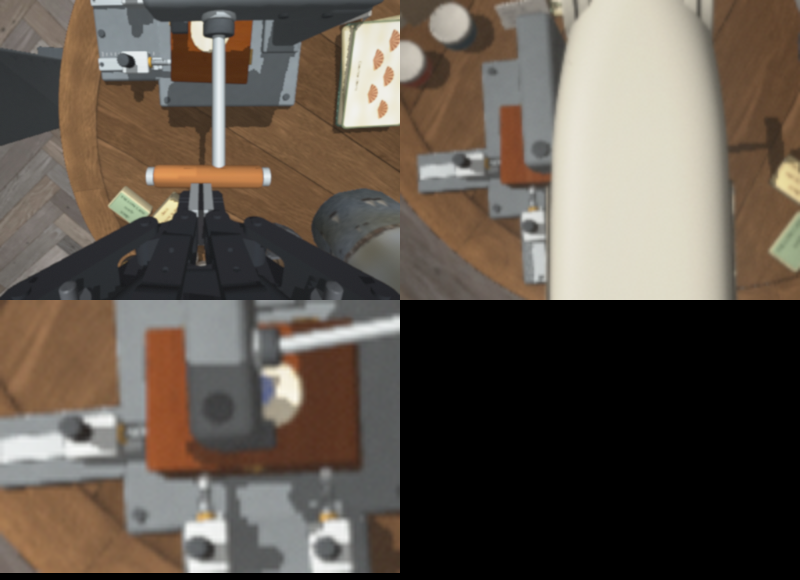

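```bash
python3 - <<'E'
from h import *
g=lambda u,v,z: atz('wrist',((u+.5)*1.28-.5,(v+.5)*1.28-.5),z)
for p in[(148,176),(270,177),(208,176)]: print(g(*p,.250))
print(proj('wrist',[.628,-.014,.25])/1.28)
E
```

```text
[ 0.57231102 -0.01650517  0.25      ]
[ 0.68543921 -0.00869663  0.25      ]
[ 0.6283263  -0.01214322  0.25      ]
[207.60937205 177.92214381]
```

Emit:
jog_arm --deltas '[[[-7,6,15,-1.6,0.2,0,0],[0,0,0,0,0,0,0],[0,1,10,0,0,0,0],[0,0,0,0,0,0,0]]]'

```text
clock: 23.65
eef_pos: [0.6268, -0.0061, 0.2732]
tool_rot: [0.681, 0.733, -0.002, -0.002]
ft_force: [-0.2, -0.7, -1.1]
grip_width: -0.0001
```

```bash
python3 plan.py .628 -.0135 .25 94.2 0
```

```text
now [626.8  -6.1 273.2] xyaw 94.22 F [-0.18 -0.73 -1.09] t 23.65 -0.0001227737940040731
[-7.5, 0.8, 23.2, -0.4, -0.0, 0.0, 0.0]
```

Emit:
jog_arm --deltas '[[[-6.5,1,0,-0.4,0,0,0],[0,0,0,0,0,0,0],[0,0,8,0,0,0,0],[0,0,0,0,0,0,0]]]'

```text
clock: 24.05
eef_pos: [0.6289, -0.0113, 0.2656]
tool_rot: [0.68, 0.733, 0.001, 0.001]
ft_force: [0.0, 0.1, 0.1]
grip_width: -0.0002
```

Emit:
jog_arm --deltas '[[[0,0,6,0,0,0,0],[0,0,6,0,0,0,0],[0,0,6,0,0,0,0],[0,0,6,0,0,0,0]]]'

```text
clock: 24.45
eef_pos: [0.6298, -0.0123, 0.2416]
tool_rot: [0.68, 0.733, 0.002, 0.002]
ft_force: [0.3, -1.3, 1.7]
grip_width: -0.0001
```

```bash
python3 plan.py .628 -.0125 .22 94.2 0
```

```text
now [629.8 -12.3 241.6] xyaw 94.3 F [ 0.3  -1.27  1.73] t 24.45 -0.00010186109362998219
[-0.0, -1.9, 21.6, 0.3, 0.1, 0.1, 0.0]
```

On the bar with the spring pushing back; continuing down.

Emit:
jog_arm --deltas '[[[0,-1,6,0,0,0,0],[0,-1,6,0,0,0,0],[0,0,6,0,0,0,0],[0,0,6,0,0,0,0],[0,0,6,0,0,0,0]]]'

```text
clock: 24.95
eef_pos: [0.6282, -0.0133, 0.2094]
tool_rot: [0.68, 0.733, 0.002, 0.003]
ft_force: [0.2, -2.0, 2.4]
grip_width: -0.0004
```

Emit:
jog_arm --deltas '[[[0,0,5,0,0,0,0],[0,0,5,0,0,0,0]]]'

```text
clock: 25.15
eef_pos: [0.6283, -0.0132, 0.1985]
tool_rot: [0.68, 0.733, 0.002, 0.003]
ft_force: [-0.4, -0.2, 1.9]
grip_width: 0.0001
```

Emit:
jog_arm --deltas '[[[0,0,3,0,0,0,0],[0,0,3,0,0,0,0],[0,0,3,0,0,0,0]]]'

```text
clock: 25.45
eef_pos: [0.6283, -0.0125, 0.1898]
tool_rot: [0.68, 0.733, 0.003, 0.003]
ft_force: [-1.8, -0.5, 6.8]
grip_width: -0.0002
```

Emit:
jog_arm --deltas '[[[0,0,3,0,0,0,0],[0,0,3,0,0,0,0]]]'

```text
clock: 25.65
eef_pos: [0.6283, -0.012, 0.1862]
tool_rot: [0.68, 0.733, 0.004, 0.004]
ft_force: [-2.9, -0.1, 9.1]
grip_width: 0.0001
```

Emit:
jog_arm --deltas '[[[0,0,3,0,0,0,0],[0,0,3,0,0,0,0]]]'

```text
clock: 25.85
eef_pos: [0.6283, -0.0116, 0.1839]
tool_rot: [0.68, 0.733, 0.005, 0.005]
ft_force: [-4.5, -0.3, 11.6]
grip_width: -0.0003
```

Emit:
jog_arm --deltas '[[[0,0,5,0,0,0,0],[0,0,5,0,0,0,0]]]'

```text
clock: 26.05
eef_pos: [0.6283, -0.011, 0.18]
tool_rot: [0.68, 0.733, 0.007, 0.006]
ft_force: [-8.4, -0.2, 24.7]
grip_width: 0.0003
```

Emit:
jog_arm --deltas '[[[0,0,5,-0.3,0.3,0,0],[0,0,5,0,0,0,0]]]'

```text
clock: 26.25
eef_pos: [0.6284, -0.011, 0.1802]
tool_rot: [0.68, 0.733, 0.013, 0.01]
ft_force: [-8.6, -0.6, 22.9]
grip_width: 0.0001
```

Emit:
jog_arm --deltas '[[[0,0,-6,-0.8,0.8,0,0],[0,0,-10,0,0,0,0],[0,0,-15,0,0,0,0],[0,0,-15,0,0,0,0],[0,0,-15,0,0,0,0]]]'

```text
clock: 26.75
eef_pos: [0.6252, -0.0125, 0.246]
tool_rot: [0.679, 0.733, 0.024, 0.011]
ft_force: [-0.1, -0.3, 1.2]
grip_width: 0.0001
```

Emit:
jog_arm --deltas '[[[0,0,-20,0,0,0,0],[0,0,-30,0,0,0,0],[0,0,-40,0,0,0,0],[0,0,0,0,0,0,0],[0,0,0,0,0,0,0]]]'

```text
clock: 27.25
eef_pos: [0.6199, -0.0122, 0.3373]
tool_rot: [0.679, 0.734, 0.024, 0.008]
ft_force: [0.0, -0.5, -0.9]
grip_width: 0.0003
```

```bash
python3 plan.py .5 -.1 .35 94.2 0
```

```text
now [619.9 -12.2 337.3] xyaw 94.51 F [ 0.04 -0.48 -0.93] t 27.25 0.00027328986602164157
[-19.5, -31.4, -5.0, 0.7, -0.3, 0.1, 0.0]
[-19.5, -31.4, -4.6, 0.7, -0.3, 0.1, 0.0]
[-19.6, -31.5, -4.1, 0.7, -0.3, 0.1, 0.0]
[-19.7, -31.5, -3.6, 0.7, -0.3, 0.1, 0.0]
```

Emit:
jog_arm --deltas '[[[-25,-32,-5,0,0,0,0],[-28,-32,-5,0,0,0,0],[-28,-32,-5,0,0,0,0],[-28,-32,-5,0,0,0,0],[0,0,0,0,0,0,0]]]'

```text
clock: 27.75
eef_pos: [0.4954, -0.1317, 0.3394]
tool_rot: [0.677, 0.736, 0.02, 0.001]
ft_force: [-0.7, -0.4, -0.3]
grip_width: -0.0
```

```bash
python3 - <<'E'
from h import *
t=camera('top');cv2.imwrite('pics/p.png',t[:,:,::-1]); n=cv2.imread('pics/n_raw.png').astype(float); t=t[:,:,::-1].astype(float)
for nm,(x0,y0,x1,y1) in dict(boxfrontleft=(165,185,200,215),boxfrontright=(205,185,235,215),side=(130,178,172,200),postL=(178,200,196,240),postR=(212,200,230,240),boxL=(165,155,182,198),lever=(235,130,265,185)).items():
    a=cv2.cvtColor(n[y0:y1,x0:x1].astype(np.float32),cv2.COLOR_BGR2GRAY);b=cv2.cvtColor(t[y0:y1,x0:x1].astype(np.float32),cv2.COLOR_BGR2GRAY)
    s,rsp=cv2.phaseCorrelate(a,b,cv2.createHanningWindow(a.shape[::-1],cv2.CV_32F));print(nm,np.round(s,2),round(rsp,2),round(float(abs(a-b).mean()),1))
c0=cv2.imread('pics/b.png')
for k in ['keepsake_box','lever','bell','soap_green','soap_cream','dish']:
    for r in masks_of(k,'top')[:1]:
        ys,xs=np.nonzero(r['pixels']);print(k,round(r['conf'],2),np.round(r['at'],1),xs.min(),xs.max(),ys.min(),ys.max())
print(get_obs()['eef_pos'],get_obs()['ft_force'])
E
```

```text
boxfrontleft [ 0.01 -0.09] 0.97 14.5
boxfrontright [0.17 0.65] 0.76 7.2
side [0.51 0.04] 0.99 16.0
postL [0.07 0.04] 1.02 6.4
postR [-0.48 -0.1 ] 0.9 7.5
boxL [0.   0.38] 0.88 13.2
lever [-0.41 -0.03] 0.92 12.3
keepsake_box 0.85 [205.4 181.4] 170 228 155 199
lever 0.71 [250.2 159.6] 202 260 136 180
bell 0.31 [250.4 156. ] 200 261 136 181
soap_cream 0.18 [205.6 181.8] 169 229 155 199
[ 0.49948099 -0.12832374  0.33920559] [ 0.48494506  0.64150374 -0.55330293]
```

```bash
python3 -c "
from workcell import *; print(job_done())"
```

```text
the job is handed in; nothing more can be done
None
```

The three register stops are against the box, the lid has been stamped, and the job is handed in at about 28 s of the 72 s allowed. I had no direct view of the noses touching or of the print itself.

- **Stops:** I pushed them up front left, front right, then left side. In each case the push rose above the roughly 2 N of drag and the stop ceased moving. The total push settled at about 5, 4.6 and 4.6 N, so I estimate about 3 N on the box at each nose. The side stop travelled furthest, and its tip ended hidden under the lid, so that touch rests on force and position alone.
- **Lever:** I pushed it down about 78 mm to its end stop, where the push jumped to some 23–25 N. I then let it up gradually.
- **Last checks:**
  - The box's outline in the top view has the same extents as before the stops were moved, within a pixel, and the lever is back where it started.
  - Comparing the top view before and after stamping gave shifts of up to 0.65 px (roughly 2 mm) in some patches. The arm's shadow had changed there, so I put it down to shadow, but I could not confirm that.
  - In the final picture the network found neither the green soap nor the dish, and what it reported for the bell and cream soap was really the lever and the box. That leaves the things beside the press unconfirmed, though no planned move went near them.

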